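# Close a soil loading cell with its cover plate and load plate

### The arm

A 6-joint arm with a two-finger parallel gripper is mounted at the origin on the work surface. World frame = base frame: x ahead of the robot, y to its left, z up, the work surface at z = 0. Lengths are in m, angles in rad, forces in N, time in s.
With the tool pointing down it reaches from about 0.35 to 0.85 m from the base axis. Payload 8.1 kg.
Tool frame: the origin (TCP) lies between the finger pads; the fingertips stand 17 mm ahead of it and the grasp point (between the pads) lies 2 mm behind it; z points along the fingers, y is the direction in which the jaws open and shut (so a half turn about z gives the same grasp; the last joint's range is limited). The gripper opens to 85 mm and grips with 20 to 120 N. Pads are 22 mm wide; open, the fingers measure 114 mm over their backs; the gripper's body (76 mm by 85 mm) begins 54 mm behind the grasp point. The pads swing forward as they close: fully open they stand 13 mm farther back than shut.
Start: joints at [1.048, 0.13, 1.488, -0, 1.523, -0.085], TCP at [0.254, 0.543, 0.248] pointing down, gripper open.
Joint ranges: [-2.96, 2.96], [-0.89, 2.26], [0.02, 2.5], [-1.34, 4.48], [0, 2.73], [-2.66, 2.66]. Speed limits (rad/s): [2.39, 2.39, 2.79, 3.14, 3.14, 3.14].

### API

Orientations are given as a rotation vector (axis times angle).
In Python, from cell import env, optics gives the robot as it stands. Calls block until the motion is done:
- env.move_to(position, orientation): joint-space move of the TCP to a pose.
- env.movel(position, velocity=0.15, orientation=None, guard=None): straight line of the TCP; orientation=None keeps the orientation; velocity is the mean speed in m/s. With guard (N) it stops when the force on the tool has changed by that much, and returns True; else False.
- env.movej(angles): joint-space move.
- env.open_jaws() and env.grasp(): open the fingers fully, or close them until they stop; the grip force is fixed at half the most.
- env.pause(seconds).
- env.inverse_kinematics(position, orientation): joint angles nearest the present ones, or None.
- optics.capture(name): name is "scene" or "top" or "wrist"; returns (picture, depth): 480x640x3 uint8, red, green, blue; 480x640 float32, m along the optical axis (not along the pixel's ray), 0 where there is no reading.
- optics.camera_info(name): a dict with "fx", "fy", "cx", "cy" (pixels), "D" ([k1, k2, p1, p2, k3] as OpenCV has them; the pictures are not rectified), "world_to_cam" (4x4, takes a point from world to camera coordinates). Camera axes: x right, y down, z forward; pixel columns grow to the right and rows downward; lengths in m; the calibration is good to about 2 mm. A picture is of the moment at which its call begins: read the wrist's pose just before it. camera_info takes no time and is no camera call; for the wrist camera it gives the pose at the moment of the call.
A pose or a line that the arm cannot do raises env.Unreachable and nothing moves.
- env.finish_job(): hands the job in, once; it reports no verdict.
Trained networks look in the newest picture that a camera, given by its name, has taken for a name from the list of things; names that differ only in an ending like _2 or _b are one class to them, and where a whole thing is asked for, a point or a joint stands for the part that bears it (a point fixed in the world has none). Each returns a list of dicts, best first, with "p" (0 to 1); they miss things now and then, are a little off and sometimes report something else, mostly with a low value. They report only what shows in the picture. A call takes as long as a camera call. They do not tell look-alikes from the thing itself.
- optics.find_in(camera, query): "xy" ([column, row] in pixels, amid what is visible of it).
- optics.outline_of(camera, query): "pixels" (480x640 bool, what is visible of it) and "xy" ([column, row] in pixels, amid what is visible of it).
Readings, each from a call of its own:
- env.current_t(): time.
- env.current_joint_pos(): joint angles.
- env.current_qvel(): joint speeds.
- env.current_tau(): joint torques, N m.
- env.current_tool_pos(): TCP position.
- env.current_tcp_rot(): TCP orientation.
- env.current_force(): force on the tool from outside, world axes, zero at the start.
- env.current_ft_torque(): the same for the moment, N m.
- env.current_grip_width(): finger opening in m.
Only numpy, scipy, OpenCV 4.12 (cv2) and the standard library are available. Lean on these libraries where they do the work, as an engineer would, in place of code of your own. Each camera call takes 0.05 s, during which the arm holds its last target.

### The job

Close up the soil loading cell on the bench: take the cover plate (the one with the straight rib handle and the large holes), lower it level over all three guide posts until it lies flat on the standoffs, then stack the load plate (square block on top, small holes) over the same posts until it lies flat on the posts' upper shoulders. Lower each plate all the way by hand rather than dropping it, let go, and leave the weights, the case and the tin where they are.

Things in the scene. Friction and masses are not known exactly. Their poses are not given: they have to be found in the camera images.
- cell: Loading cell fixed to the bench: dark steel base 170 x 130 x 12 mm (x, y, z), low brass specimen ring, three identical upright steel posts at (-62, -42), (62, -42), (0, 45) mm (x, y) in its frame, so plates fit one way round only. Post tips are 100 mm above the bench. Origin: centre of the underside; z up. Its x, y and yaw vary
- lower_seat (a point): Middle of the cell, level with the standoff tops, 30 mm above the bench; axes as the cell's. Each post is a standoff 36 mm thick up to 30 mm height, then 22 mm thick up to a shoulder at 82 mm with a 2 mm chamfered rim. The centre of the cover plate's underside comes to this point
- upper_seat (a point): Middle of the cell, level with the posts' shoulders, 82 mm above the bench; axes as the cell's. Above the shoulder each post is a pin 12 mm thick up to 100 mm height, its last 7 mm tapering to 5 mm. The centre of the load plate's underside comes to this point
- cover_grip (a point): Cover plate, loose, 0.55 kg: aluminium, 170 x 130 x 8 mm (x, y, z), three 26 mm holes in the posts' pattern, same x, y as the posts. Upright steel rib handle on its middle: 16 mm thick (x), 50 long (y), 40 high. Point: rib centre, 28 mm above the plate's underside, 20 above its top face. Axes as the plate's, matching the cell's when fitted. Starts flat on the bench, rib up
- load_grip (a point): Load plate, loose, 0.6 kg: aluminium, 170 x 130 x 8 mm (x, y, z), three 16 mm holes in the posts' pattern, same x, y as the posts. Square steel block on its middle: 34 x 34 mm, 40 high. Point: block centre, 28 mm above the plate's underside, 20 above its top face. Axes as the plate's, matching the cell's when fitted. Starts flat on the bench, block up
- weights: Bystander: stack of dark steel disc weights, 90 mm across, 72 mm high. Origin: centre of its underside
- case: Bystander: closed green instrument case 85 x 200 x 36 mm. Origin: centre of its underside
- tin: Bystander: round aluminium sample tin with lid, 61 mm across, 46 mm high. Origin: centre of its underside
Not all that is in view belongs to the job. What is shaped like the cell but orange or red is not meant.

How it is judged:
On the way, in this order (a step that is already met when the one before it is completed fails the run):
1. the cover plate lies flat on the three standoffs, let go (z of cover_grip in the frame of cell between 0.054 and 0.061 m and horizontal distance between cover_grip and lower_seat below 0.006 m and angle between cover_grip's own z axis and vertical below 0.035 rad and angle between the x axis of cover_grip and the x axis of cell, either way round below 0.09 rad and contact force between the fingers and cover below 0.1 N), for 0.2 s.
2. the load plate lies flat on the three shoulders above it, let go (z of load_grip in the frame of cell between 0.106 and 0.113 m and horizontal distance between load_grip and lower_seat below 0.006 m and angle between load_grip's own z axis and vertical below 0.035 rad and angle between the x axis of load_grip and the x axis of cell, either way round below 0.09 rad and contact force between the fingers and load below 0.1 N), for 0.2 s.
At the end, for the whole second after the job is handed in: Both plates are on all three posts, released and at rest: the cover plate flat on the standoffs and the load plate flat on the shoulders (height within +3/-4 mm of seated, centre within 6 mm of the cell's, tilt under 2 degrees, sides within 5 degrees of the cell's) (all of step 1 and all of step 2 and linear speed of each of cover, load below 0.02 m/s); the robot touches nothing.
It fails at once if the cover plate is dropped on the posts (faster than 0.4 m/s on the posts) (horizontal distance between cover_grip and lower_seat below 0.015 m and z of cover_grip in the frame of cell between 0.05 and 0.128 m and linear speed of cover above 0.4 m/s).
It fails at once if the load plate is dropped on the posts (faster than 0.4 m/s on the pins) (horizontal distance between load_grip and lower_seat below 0.015 m and z of load_grip in the frame of cell between 0.1 and 0.128 m and linear speed of load above 0.4 m/s).
It fails at once if the stack of weights is moved more than 30 mm (distance of weights from where it was at the start of the episode above 0.03 m).
It fails at once if the green case is moved more than 30 mm (distance of case from where it was at the start of the episode above 0.03 m).
It fails at once if the sample tin is moved more than 30 mm (distance of tin from where it was at the start of the episode above 0.03 m).
It also fails if it takes over 64 s, if anything falls off the work surface, if the arm or the gripper's body presses on something with over 40 N, if the wrist force passes 120 N, or if a joint passes its speed limit or range.

## Working session

There is one attempt and no reset: what is moved stays moved. The work goes in short steps, each a Python script; the robot and the scene stay as the last script left them, time stands still between calls to the robot, and variables do not carry over. Pictures are saved under pics/ and viewed, and the job is handed in when it is done.

```bash
ls; mkdir -p pics; python3 - <<'E'
from cell import env, optics
import cv2, numpy as np
for n in ["scene","top","wrist"]:
    p,d=optics.capture(n)
    cv2.imwrite(f"pics/{n}0.png",p[:,:,::-1]); np.save(f"pics/{n}0.npy",d)
    i=optics.camera_info(n); print(n,{k:np.round(v,4).tolist() for k,v in i.items()})
print(env.current_t())
E
```

```text
pics
scene {'fx': 597.7028, 'fy': 597.7028, 'cx': 319.8636, 'cy': 244.9524, 'D': [-0.1518, 0.0, 0.0, 0.0, 0.0], 'world_to_cam': [[-0.1482, 0.9889, -0.0076, -0.0261], [0.6252, 0.0877, -0.7755, -0.2583], [-0.7662, -0.1197, -0.6313, 1.7481], [0.0, 0.0, 0.0, 1.0]]}
top {'fx': 610.9557, 'fy': 610.9557, 'cx': 319.4098, 'cy': 248.499, 'D': [-0.1194, 0.0, 0.0, 0.0, 0.0], 'world_to_cam': [[0.0125, -0.9999, 0.0044, 0.1191], [-0.9968, -0.0128, -0.079, 0.4974], [0.079, -0.0034, -0.9969, 1.6397], [0.0, 0.0, 0.0, 1.0]]}
wrist {'fx': 343.0088, 'fy': 343.0088, 'cx': 317.245, 'cy': 240.1903, 'D': [-0.0457, 0.0, 0.0, 0.0, 0.0], 'world_to_cam': [[0.4243, 0.9055, -0.001, -0.6], [0.8601, -0.4026, 0.3133, -0.0408], [0.2833, -0.1338, -0.9497, 0.3799], [0.0, 0.0, 0.0, 1.0]]}
0.15
```

View pics/scene0.png

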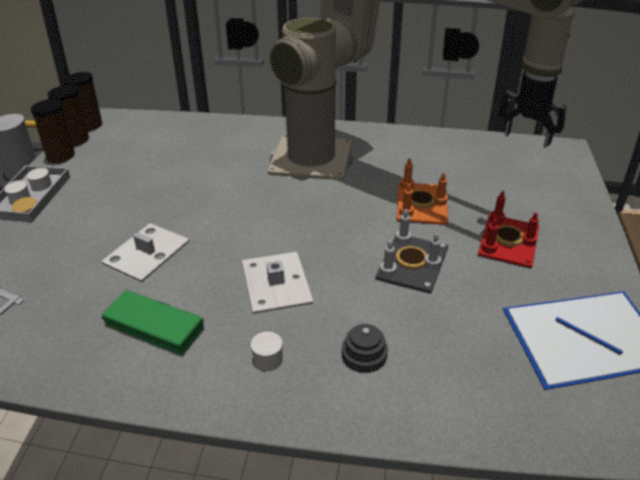

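View pics/top0.png

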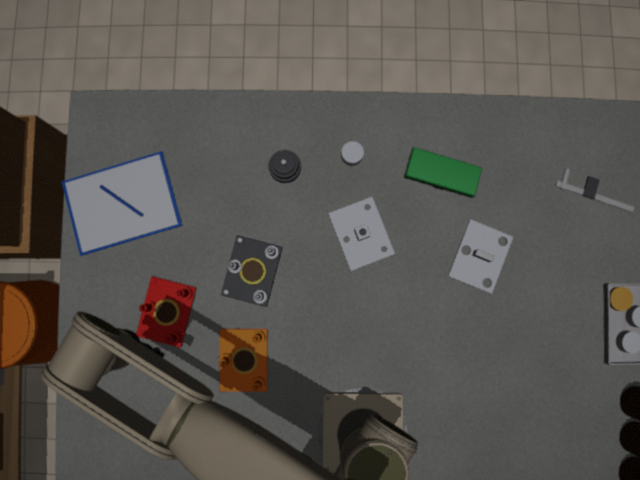

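The scene view shows the dark cell at about (412,262), the load plate at (277,280) and the cover plate at (146,250). In the top view they are at (252,270), (362,233) and (482,257). The orange and red cells are decoys.

```bash
cat > h.py <<'E'
import numpy as np, cv2
from scipy.spatial.transform import Rotation as R
def ray(i,px,z):
    K=np.array([[i['fx'],0,i['cx']],[0,i['fy'],i['cy']],[0,0,1.]])
    px=np.asarray(px,float).reshape(-1,1,2)
    u=cv2.undistortPoints(px,K,np.array(i['D'],float)).reshape(-1,2)
    T=np.array(i['world_to_cam']); Rc=T[:3,:3]; c=-Rc.T@T[:3,3]
    d=np.c_[u,np.ones(len(u))]@Rc
    return c+d*((np.broadcast_to(z,len(u))-c[2])/d[:,2])[:,None]
def proj(i,P):
    K=np.array([[i['fx'],0,i['cx']],[0,i['fy'],i['cy']],[0,0,1.]])
    T=np.array(i['world_to_cam'])
    return cv2.projectPoints(np.asarray(P,float).reshape(-1,1,3),cv2.Rodrigues(T[:3,:3])[0],T[:3,3],K,np.array(i['D'],float))[0].reshape(-1,2)
PAT=np.array([[-62,-42],[62,-42],[0,45.]])/1000
def tf(x,y,a,P):
    c,s=np.cos(a),np.sin(a); return np.asarray(P)@np.array([[c,s],[-s,c]])+[x,y]
def fit(P,Q):  # Q = R P + t rigid 2D
    p,q=P.mean(0),Q.mean(0); H=(P-p).T@(Q-q)
    a=np.arctan2(H[0,1]-H[1,0],H[0,0]+H[1,1]); 
    t=q-tf(0,0,a,p[None])[0]; r=np.linalg.norm(tf(*t,a,P)-Q,axis=1)
    return t[0],t[1],a,r
def down(a): # tool z down, tool y axis at world angle a
    y=np.array([np.cos(a),np.sin(a),0]); z=np.array([0,0,-1.]); x=np.cross(y,z)
    return R.from_matrix(np.c_[x,y,z]).as_rotvec()
E
python3 - <<'E'
from cell import env, optics
from h import *
p=cv2.imread('pics/top0.png')
i=optics.camera_info('top')
optics.capture('top')
for q,z in [('cell',.012),('cover_grip',.008),('load_grip',.008),('tin',.046),('weights',.072),('case',.036)]:
    o=optics.outline_of('top',q)
    print(q,[(round(r['p'],2),np.round(r['xy']).tolist()) for r in o])
    for r in o[:3]:
        m=r['pixels'].astype(np.uint8); c=max(cv2.findContours(m,0,2)[0],key=cv2.contourArea)
        W=ray(i,c.reshape(-1,2),z)[:,:2].astype(np.float32)
        print('   ',cv2.minAreaRect(W*1000))
for n,(x,y) in dict(cell=(252,270),load=(362,233),cover=(482,257)).items():
    cv2.imwrite(f'pics/z_{n}.png',cv2.resize(p[y-45:y+45,x-45:x+45],(540,540),interpolation=cv2.INTER_CUBIC))
E
cd pics; python3 -c "
import cv2;cv2.imwrite('z.png',cv2.resize(cv2.hconcat([cv2.imread(f'z_{n}.png') for n in ['cell','load','cover']]),(798,266)))"
```

```text
cell [(0.97, [243.0, 358.0]), (0.85, [251.0, 268.0]), (0.64, [167.0, 311.0])]
    ((191.35943603515625, 329.630126953125), (167.3275909423828, 127.74668884277344), 0.9647100567817688)
    ((433.9783935546875, 310.5957336425781), (135.02493286132812, 172.63958740234375), 76.29303741455078)
    ((319.6722412109375, 546.9894409179688), (141.84605407714844, 170.5437469482422), 76.07836151123047)
cover_grip []
load_grip [(0.63, [361.0, 229.0])]
    ((540.7435913085938, 11.395195007324219), (171.5126495361328, 132.4171905517578), 22.429777145385742)
tin [(0.69, [349.0, 153.0])]
    ((753.64404296875, 40.13420867919922), (69.3463363647461, 59.86934280395508), 0.9130606651306152)
weights [(0.63, [284.0, 166.0])]
    ((711.0435791015625, 222.65733337402344), (86.83601379394531, 85.39210510253906), 0.6741738319396973)
case [(0.87, [441.0, 172.0]), (0.5, [252.0, 270.0])]
    ((708.6848754882812, -209.3943328857422), (200.90496826171875, 90.48734283447266), 75.45723724365234)
    ((433.8073425292969, 307.64019775390625), (133.49728393554688, 171.5023193359375), 78.0871353149414)
```

View pics/z.png

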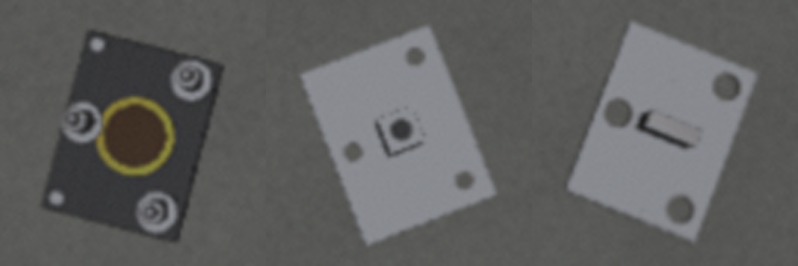

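The zooms show all three items with the apex post or hole to the image left, which is world +y, so all the yaws are small. I'll estimate poses from these first, then refine them with the wrist camera.

```bash
python3 - <<'E'
from cell import env, optics
from h import *
i=optics.camera_info('top'); s=266/90
def go(n,c,pts,off,z):
    px=np.array(pts,float); px[:,0]-=off; px=px/s+np.array(c)-45
    Q=ray(i,px,z)[:,:2]; x,y,a,r=fit(PAT,Q); print(n,np.round([x,y,a],4),np.round(r*1000,1))
go('cell',(252,270),[(156,211),(190,78),(80,122)],0,.09)
go('load',(362,233),[(464,180),(415,56),(352,151)],266,.008)
go('cover',(482,257),[(680,209),(727,86),(617,112)],532,.008)
w=optics.camera_info('wrist'); T=np.array(w['world_to_cam']); p=env.current_tool_pos(); Rt=R.from_rotvec(env.current_tcp_rot()).as_matrix()
print(p,Rt); print('cam in tool',Rt.T@(-T[:3,:3].T@T[:3,3]-p), Rt.T@T[:3,:3].T)
E
```

```text
cell [ 0.4316  0.3046 -0.228 ] [2.3 1.7 1.8]
load [0.5401 0.0106 0.379 ] [0.2 0.1 0.2]
cover [ 0.4815 -0.3207 -0.3755] [0.2 0.6 0.8]
[0.25433801 0.54340918 0.24825795] [[-9.05678454e-01  4.23965252e-01 -5.81925828e-05]
 [ 4.23965255e-01  9.05678452e-01 -6.28117271e-05]
 [ 2.60737786e-05 -8.15588611e-05 -9.99999996e-01]]
cam in tool [ 0.08001744  0.0006475  -0.12548685] [[-3.23567372e-04 -9.49624171e-01 -3.13390857e-01]
 [ 9.99999839e-01 -4.53229737e-04  3.40886122e-04]
 [-4.65751757e-04 -3.13390697e-01  9.49624165e-01]]
```

```bash
python3 - <<'E'
from cell import env, optics
from h import *
E={'cell':(.4316,.3046,-.228),'load':(.5401,.0106,.379),'cover':(.4815,-.3207,-.3755)}
for n,(x,y,a) in E.items():
  for k in (0,np.pi):
    for z in (.03,.32):
      q=env.inverse_kinematics([x,y,z],down(a+k)); print(n,k>0,z,None if q is None else np.round(q,2))
x,y,a=E['cell']
print(env.inverse_kinematics([x,y,.25],down(a)))
try:
  env.move_to([x,y,.28],down(a)); 
except env.Unreachable as e: print('unr',e)
env.pause(.1)
i=optics.camera_info('wrist'); p,d=optics.capture('wrist'); cv2.imwrite('pics/w_cell.png',p[:,:,::-1]); np.save('pics/w_cell.npy',d)
import pickle; pickle.dump(i,open('pics/w_cell.pkl','wb'))
for z in (.1,.082,.03,.012): print(z,np.round(proj(i,np.c_[tf(x,y,a,PAT),[z]*3]),0).tolist())
print(env.current_t())
E
```

```text
cell False 0.03 [ 0.52  0.16  1.88 -0.    1.1   0.75]
cell False 0.32 [ 0.52 -0.08  1.58 -0.    1.65  0.75]
cell True 0.03 [ 0.52  0.16  1.88  0.    1.1  -2.4 ]
cell True 0.32 [ 0.52 -0.08  1.58  0.    1.65 -2.4 ]
load False 0.03 [-0.08  0.19  1.84 -0.    1.11 -0.45]
load False 0.32 [-0.08 -0.05  1.54 -0.    1.65 -0.45]
load True 0.03 None
load True 0.32 None
cover False 0.03 [-0.68  0.28  1.73 -0.    1.12 -0.3 ]
cover False 0.32 [-0.68  0.05  1.44 -0.    1.65 -0.3 ]
cover True 0.03 None
cover True 0.32 None
[ 5.17497810e-01 -6.49226481e-02  1.68470186e+00 -4.44089210e-16
  1.52181344e+00  7.45497810e-01]
0.1 [[253.0, 263.0], [382.0, 263.0], [318.0, 171.0]]
0.082 [[256.0, 256.0], [379.0, 257.0], [318.0, 169.0]]
0.03 [[264.0, 240.0], [371.0, 241.0], [318.0, 164.0]]
0.012 [[266.0, 236.0], [369.0, 236.0], [318.0, 162.0]]
1.8
```

View pics/w_cell.png

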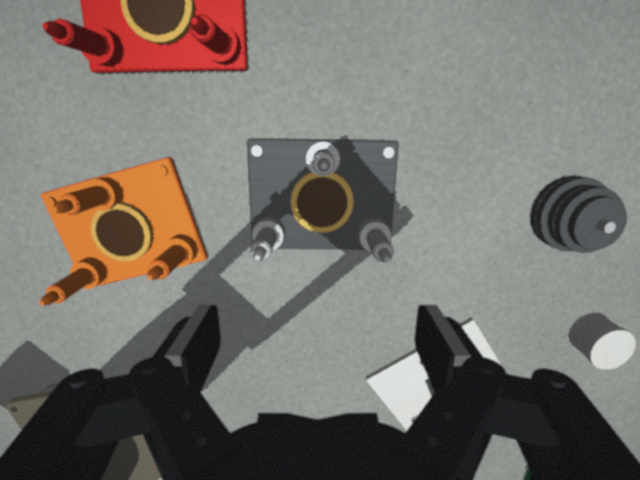

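The wrist view shows the cell's post tips at about (262,257), (385,258) and (322,165). I'll zoom in to measure them.

```bash
python3 - <<'E'
import cv2
p=cv2.imread('pics/w_cell.png')[130:280,230:420]
cv2.imwrite('pics/w_cellz.png',cv2.resize(p,None,fx=4,fy=4,interpolation=cv2.INTER_CUBIC))
E
```

```text
(no output)
```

View pics/w_cellz.png

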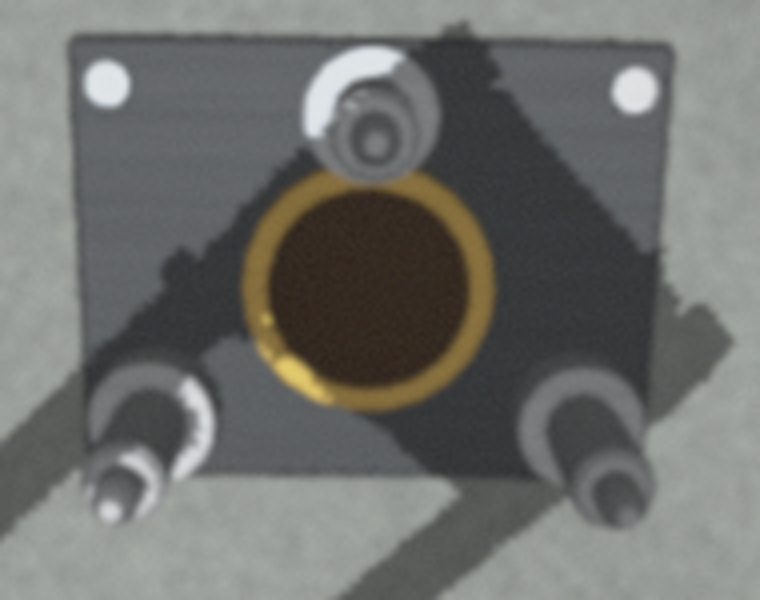

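```bash
python3 - <<'E'
from h import *; import pickle
i=pickle.load(open('pics/w_cell.pkl','rb'))
def go(n,pts,z):
    px=np.array(pts,float)/4-.375+[230,130]
    Q=ray(i,px,z)[:,:2]; x,y,a,r=fit(PAT,Q); print(n,np.round([x,y,a],4),np.round(r*1000,1))
go('tips',[(111,510),(628,513),(377,143)],.1)
go('stand',[(152,421),(582,424),(371,115)],.03)
c=ray(i,np.array([(70,36),(673,43),(122,72)])/4+[230,130],.012); print(c)
x,y,a=.4385,.3075,-.23
E
```

```text
tips [ 0.4376  0.3091 -0.235 ] [0.2 0.6 0.5]
stand [ 0.4377  0.3093 -0.2333] [0.4 0.4 0.5]
[[0.37184109 0.39029585 0.012     ]
 [0.5341515  0.35119562 0.012     ]
 [0.3832627  0.37766192 0.012     ]]
```

```bash
python3 - <<'E'
from cell import env, optics
from h import *
import pickle
x,y,a=.4815,-.3207,-.3755
env.move_to([x,y,.24],down(a)); env.pause(.1)
i=optics.camera_info('wrist'); p,d=optics.capture('wrist'); cv2.imwrite('pics/w_cov.png',p[:,:,::-1])
pickle.dump(i,open('pics/w_cov.pkl','wb'))
u=proj(i,np.c_[tf(x,y,a,PAT),[.008]*3]);print(np.round(u).tolist(),env.current_t())
E
python3 - <<'E'
import cv2
p=cv2.imread('pics/w_cov.png')[110:260,225:415]
cv2.imwrite('pics/w_covz.png',cv2.resize(p,None,fx=4,fy=4,interpolation=cv2.INTER_CUBIC))
E
```

```text
[[260.0, 246.0], [373.0, 246.0], [317.0, 165.0]] 4.1917
```

View pics/w_covz.png

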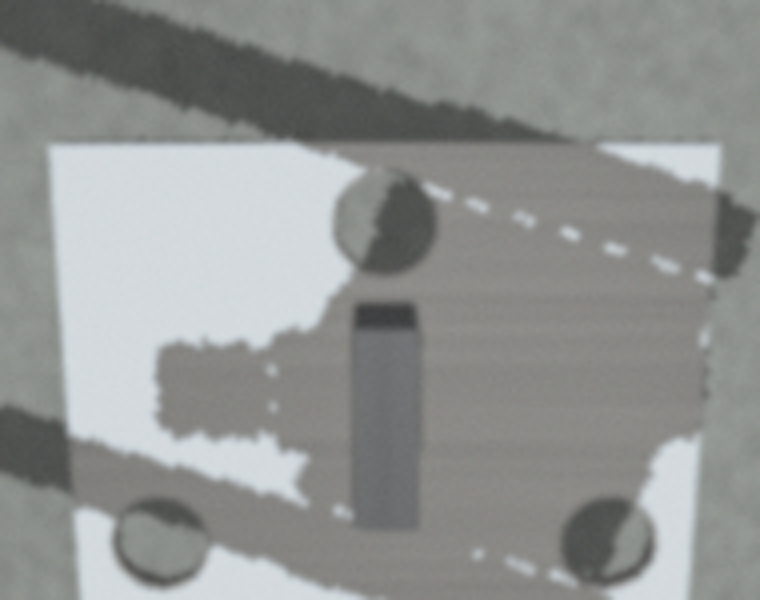

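View pics/w_cov.png

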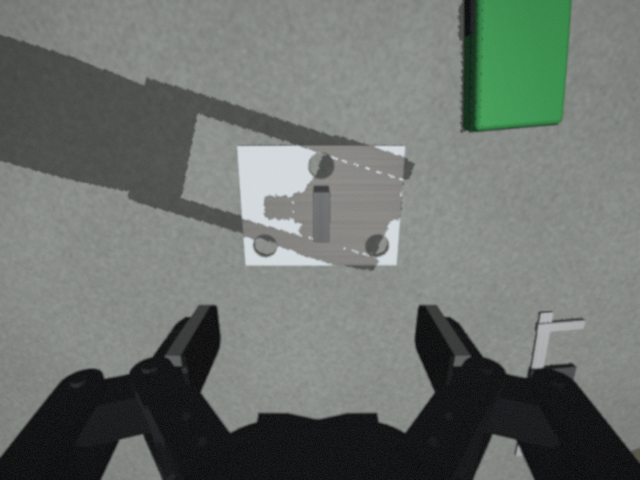

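```bash
python3 - <<'E'
from cell import env, optics
from h import *
import pickle
i=pickle.load(open('pics/w_cov.pkl','rb'))
px=np.array([(160,541),(608,541),(385,221)])/4-.375+[225,110]
x,y,a,r=fit(PAT,ray(i,px,.008)[:,:2]); print(np.round([x,y,a],4),r*1000)
rib=ray(i,np.array([(386,329),(386,528)])/4-.375+[225,110],.048)[:,:2]; print('rib',rib.mean(0),np.linalg.norm(rib[0]-rib[1]))
E
```

```text
[ 0.486  -0.3216 -0.3745] [0.20746036 0.18183971 0.1513624 ]
rib [ 0.4858036 -0.3219301] 0.048903150237786464
```

```bash
python3 - <<'E'
from cell import env, optics
from h import *
x,y,a=.486,-.3217,-.3745
env.move_to([x,y,.10],down(a))
print(env.movel([x,y,.032],.12,guard=10), env.current_tool_pos())
env.grasp(); print('w',env.current_grip_width(),'F',env.current_force())
env.movel([x,y,.20],.15); env.pause(.2)
print('w',env.current_grip_width(),'F',env.current_force(),'T',env.current_ft_torque(),env.current_t())
p,_=optics.capture('wrist'); cv2.imwrite('pics/w_held.png',p[:,:,::-1])
E
```

```text
False [ 0.48672606 -0.32229971  0.03316689]
w 0.015124901968393693 F [-0.70679764  0.82053214  3.85810135]
w 0.015166994131206396 F [-0.67978151  0.32261386 -5.13381609] T [-0.03868663  0.00691886  0.01850034] 7.6333
```

View pics/w_held.png

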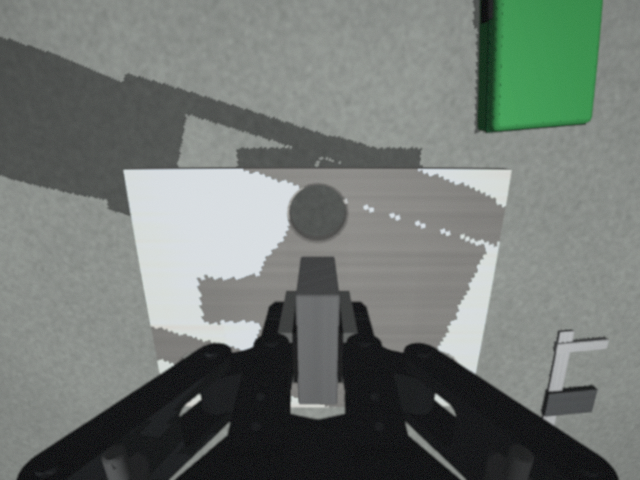

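The cover is held level at the rib, the force reads about its weight, and its apex hole is at (318,212). I'll check the in-hand offset and move it over the cell.

```bash
python3 - <<'E'
from cell import env, optics
from h import *
i=optics.camera_info('wrist'); p=env.current_tool_pos(); Rt=R.from_rotvec(env.current_tcp_rot()).as_matrix()
h=ray(i,[[318,212]],p[2]-.0252)[0]; print('hole in tool (x,y); expect .045,0:',Rt.T@(h-p), p)
c=ray(i,[[124,170],[511,170]],p[2]-.0252); print('corners in tool; expect .065,-+.085',((c-p)@Rt))
x,y,a=.4377,.3092,-.234
env.move_to([x,y,.20],down(a)); env.pause(.2)
i=optics.camera_info('wrist'); q,_=optics.capture('wrist'); cv2.imwrite('pics/w_above.png',q[:,:,::-1])
print(env.current_tool_pos(),env.current_force(),env.current_t())
optics.capture
s,_=optics.capture('scene'); cv2.imwrite('pics/s_above.png',s[:,:,::-1])
E
```

```text
hole in tool (x,y); expect .045,0: [0.04479551 0.00079946 0.02521567] [ 0.48568855 -0.32147572  0.19917203]
corners in tool; expect .065,-+.085 [[ 0.06398591 -0.08467446  0.02533131]
 [ 0.06394532  0.08575266  0.02511494]]
[0.43804906 0.30875328 0.19997385] [ 0.27192575  0.29018171 -4.39143091] 10.1917
```

View pics/s_above.png

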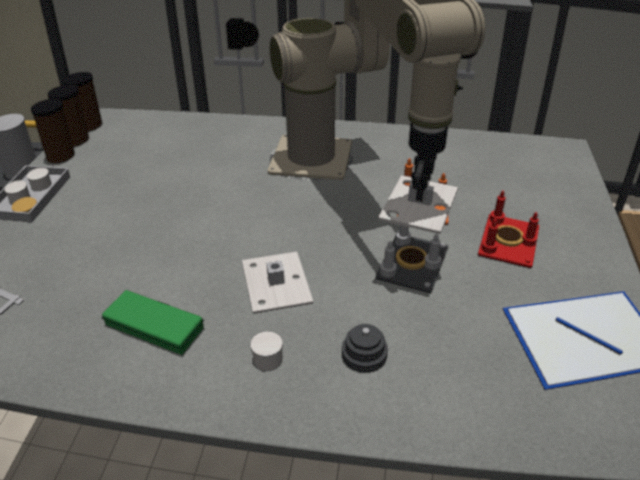

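View pics/w_above.png

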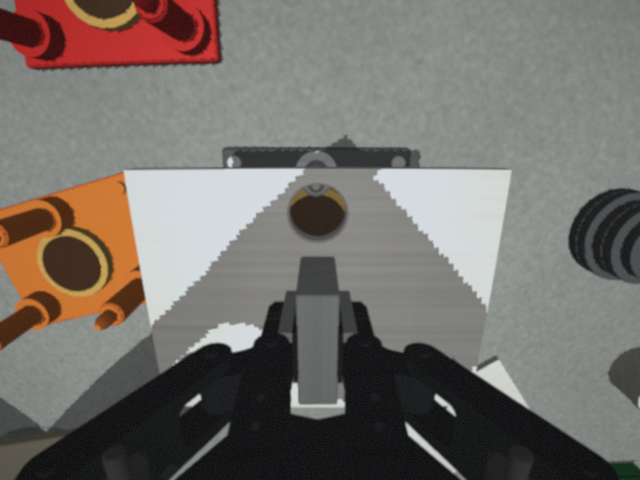

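The scene view shows the cover level above the dark cell with the tips below it. In the wrist view a post shows through the apex hole. Now a guarded lowering.

```bash
python3 - <<'E'
from cell import env, optics
from h import *
x,y,a=.4377,.3092,-.234
for z,v in [(.14,.12),(.11,.06),(.08,.06),(.067,.05)]:
    g=env.movel([x,y,z],v,orientation=down(a),guard=8); print(z,g,np.round(env.current_tool_pos(),4),np.round(env.current_force(),2),np.round(env.current_ft_torque(),2))
    if g: break
print(env.current_t())
s,_=optics.capture('scene'); cv2.imwrite('pics/s_low.png',cv2.resize(s[130:330,300:560,::-1],None,fx=3,fy=3))
E
```

```text
0.14 False [0.4379 0.3094 0.1405] [-0.79 -0.02 -4.61] [ 0.04 -0.   -0.02]
0.11 False [0.4376 0.3091 0.1098] [ 0.33  0.33 -5.4 ] [-0.01 -0.01 -0.02]
0.08 False [0.4376 0.3092 0.0798] [ 0.54 -0.17 -4.53] [-0.04  0.01  0.  ]
0.067 False [0.4374 0.309  0.0664] [-0.06 -0.38 -5.26] [-0.05 -0.01 -0.02]
12.6
```

View pics/s_low.png

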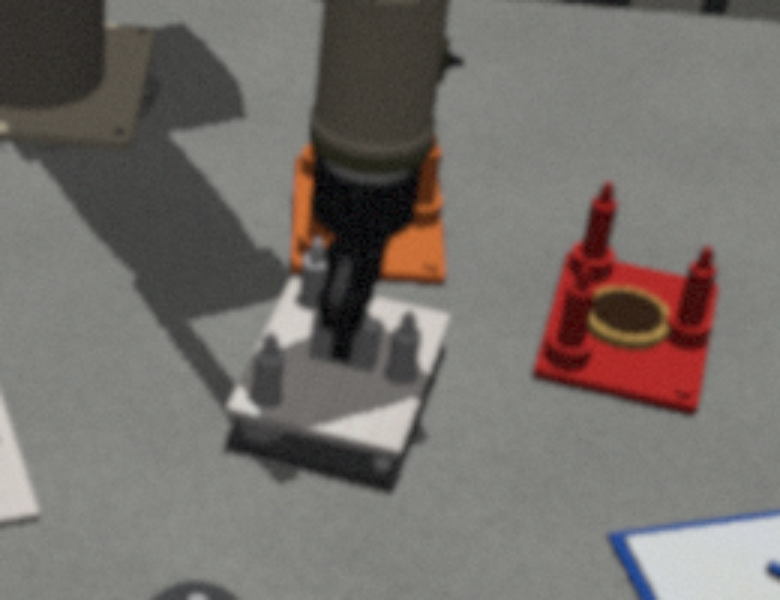

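All three posts come through the plate without contact. Next I'll seat it and let go.

```bash
python3 - <<'E'
from cell import env, optics
from h import *
import pickle
x,y,a=.4377,.3092,-.234
g=env.movel([x,y,.061],.03,orientation=down(a),guard=6); env.pause(.1); print(g,np.round(env.current_tool_pos(),4),np.round(env.current_force(),2))
env.open_jaws(); print(env.current_grip_width(),np.round(env.current_force(),2))
env.movel([x,y,.18],.15,orientation=down(a))
lx,ly,la=.5401,.0106,.379
s,_=optics.capture('scene'); cv2.imwrite('pics/s_seat.png',cv2.resize(s[130:330,300:560,::-1],None,fx=3,fy=3))
env.move_to([lx,ly,.24],down(la)); env.pause(.1)
i=optics.camera_info('wrist'); p,d=optics.capture('wrist'); cv2.imwrite('pics/w_load.png',p[:,:,::-1])
pickle.dump(i,open('pics/w_load.pkl','wb'))
cv2.imwrite('pics/w_loadz.png',cv2.resize(p[110:260,225:415,::-1],None,fx=4,fy=4,interpolation=cv2.INTER_CUBIC))
t,_=optics.capture('top'); cv2.imwrite('pics/top1.png',t[:,:,::-1]); cv2.imwrite('pics/top1z.png',cv2.resize(t[225:315,207:297,::-1],(540,540),interpolation=cv2.INTER_CUBIC))
print(env.current_t())
E
```

```text
True [0.4386 0.3097 0.0622] [-0.55 -0.25  5.35]
0.08522864533905514 [ 0.73 -0.53 -0.12]
16.1167
```

View pics/s_seat.png

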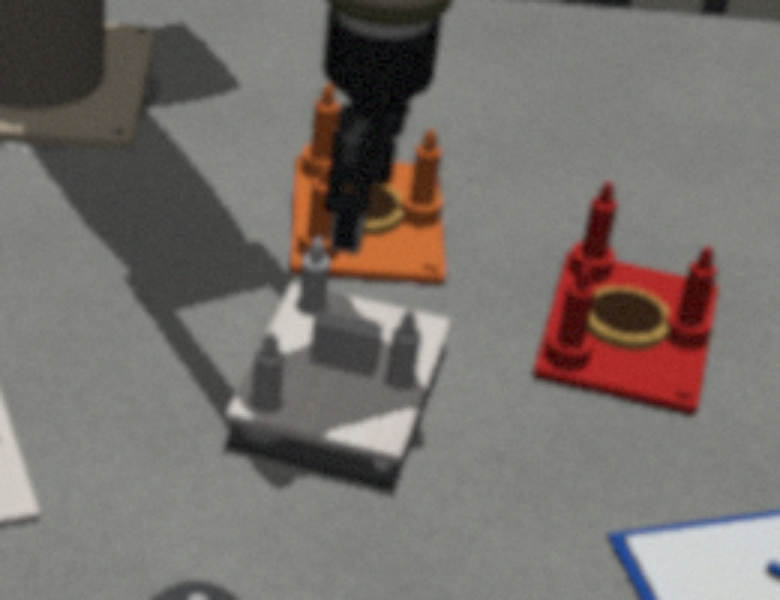

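View pics/w_loadz.png

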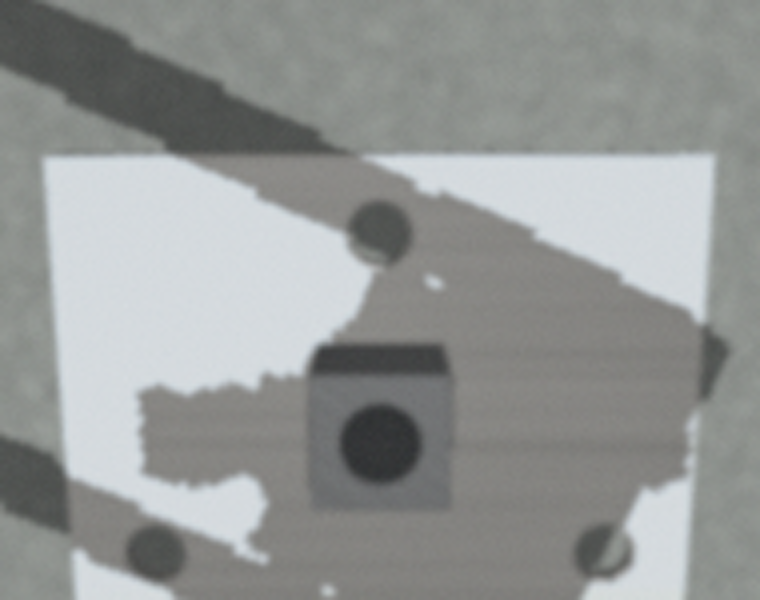

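View pics/top1z.png

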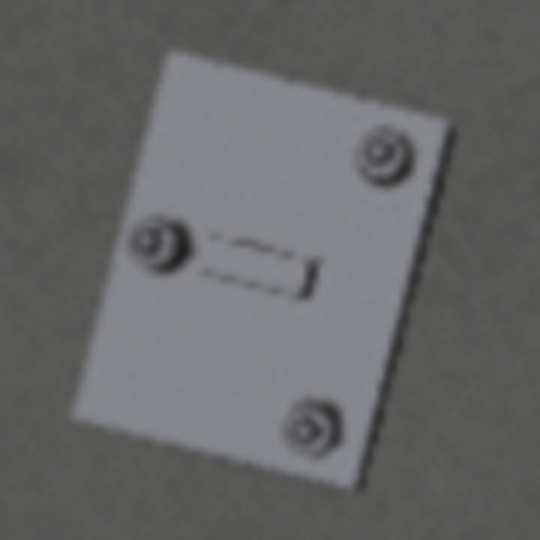

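The cover is on the standoffs and released; contact came at a TCP height of 0.0622 m against about 0.063 expected. The load plate's holes in the zoom are at (156,552), (603,551) and (380,233).

```bash
python3 - <<'E'
from cell import env, optics
from h import *
import pickle
i=pickle.load(open('pics/w_load.pkl','rb'))
px=np.array([(156,552),(603,551),(380,233)])/4-.375+[225,110]
x,y,a,r=fit(PAT,ray(i,px,.008)[:,:2]); print(np.round([x,y,a],4),r*1000)
b=ray(i,np.array([(308,374),(451,374),(451,510),(308,510)])/4-.375+[225,110],.048)[:,:2]; print('block',b.mean(0))
assert r.max()<.002 and np.linalg.norm(b.mean(0)-[x,y])<.003
env.move_to([x,y,.10],down(a))
print(env.movel([x,y,.030],.12,guard=10), env.current_tool_pos())
env.grasp(); print('w',env.current_grip_width(),'F',env.current_force()); z0=env.current_tool_pos()[2]
env.movel([x,y,.20],.15); env.pause(.2)
print('w',env.current_grip_width(),'F',env.current_force(),'T',env.current_ft_torque(),env.current_t(),'z0',z0)
p,_=optics.capture('wrist'); cv2.imwrite('pics/w_held2.png',p[:,:,::-1])
E
```

```text
[0.5441 0.0096 0.3813] [0.25556352 0.35179294 0.2486564 ]
block [0.54391707 0.00923948]
False [0.54501159 0.00959475 0.03113053]
w 0.033319166579289364 F [-2.13137323 -0.70389669  5.10422663]
w 0.03324879866034244 F [ 0.91547947  0.22651322 -7.68058289] T [ 0.00810341  0.00445035 -0.01411297] 19.475 z0 0.030619548191009236
```

View pics/w_held2.png

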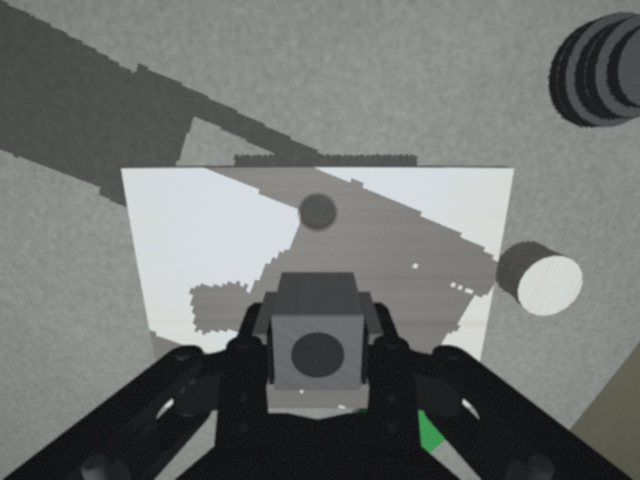

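The load plate is held level with the apex hole centred at (318,211). I'll carry it to the cell, recheck, and lower it under guard.

```bash
python3 - <<'E'
from cell import env, optics
from h import *
i=optics.camera_info('wrist'); p=env.current_tool_pos(); Rt=R.from_rotvec(env.current_tcp_rot()).as_matrix()
print(Rt.T@(ray(i,[[318,211]],p[2]-.0226)[0]-p))
x,y,a=.4377,.3092,-.234
env.move_to([x,y,.22],down(a))
for z,v in [(.15,.12),(.135,.06),(.125,.04),(.117,.03)]:
    g=env.movel([x,y,z],v,orientation=down(a),guard=8); print(z,g,np.round(env.current_tool_pos(),4),np.round(env.current_force(),2),np.round(env.current_ft_torque(),2))
    if g: break
print(env.current_t())
s,_=optics.capture('scene'); cv2.imwrite('pics/s_low2.png',cv2.resize(s[130:330,300:560,::-1],None,fx=3,fy=3))
E
```

```text
[0.04534956 0.0011313  0.02262473]
0.15 False [0.4383 0.3092 0.1507] [-0.06  0.59 -7.1 ] [ 0.06 -0.04 -0.02]
0.135 False [0.4372 0.309  0.1344] [ 0.27 -0.74 -6.9 ] [-0.08  0.06  0.03]
0.125 False [0.4374 0.309  0.1245] [-0.15  0.35 -7.24] [0.06 0.02 0.02]
0.117 False [0.4375 0.3091 0.1167] [ 0.61  0.56 -7.2 ] [-0.09  0.    0.02]
22.6833
```

View pics/s_low2.png

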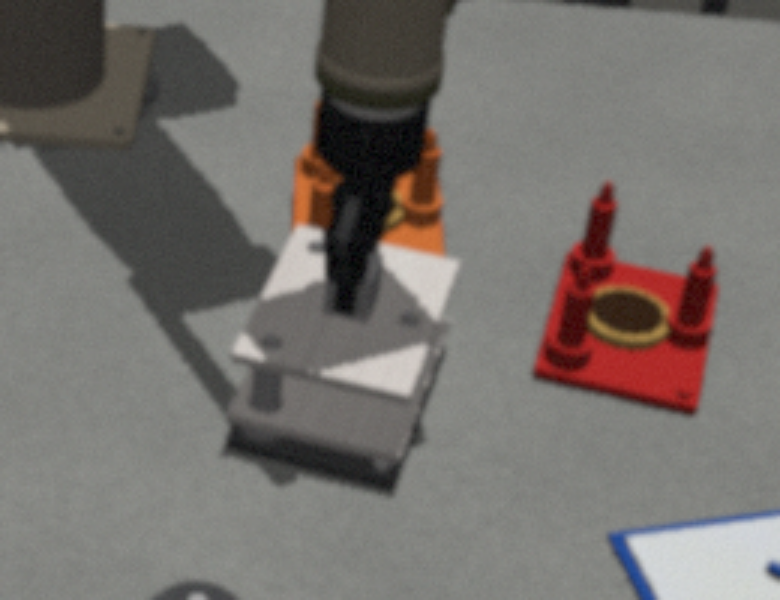

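```bash
python3 - <<'E'
from cell import env, optics
from h import *
x,y,a=.4377,.3092,-.234
g=env.movel([x,y,.110],.03,orientation=down(a),guard=6); env.pause(.1); print(g,np.round(env.current_tool_pos(),4),np.round(env.current_force(),2))
env.open_jaws(); print(env.current_grip_width(),np.round(env.current_force(),2))
env.movel([x,y,.24],.15,orientation=down(a)); env.pause(.2)
i=optics.camera_info('wrist'); p,_=optics.capture('wrist'); cv2.imwrite('pics/w_fin.png',p[:,:,::-1])
import pickle; pickle.dump(i,open('pics/w_fin.pkl','wb'))
s,_=optics.capture('scene'); cv2.imwrite('pics/s_fin.png',s[:,:,::-1]); cv2.imwrite('pics/s_finz.png',cv2.resize(s[130:330,300:560,::-1],None,fx=3,fy=3))
print(env.current_t(),env.current_force())
for z in(.09,): print(np.round(proj(i,np.c_[tf(x,y,a,PAT),[z]*3])))
E
```

```text
True [0.4383 0.3095 0.1126] [-1.08 -0.96  6.13]
0.08529081324868511 [-0.67 -0.41 -0.2 ]
24.9667 [-0.35586117  0.28145176 -0.66054352]
[[246. 275.]
 [388. 275.]
 [317. 174.]]
```

View pics/w_fin.png

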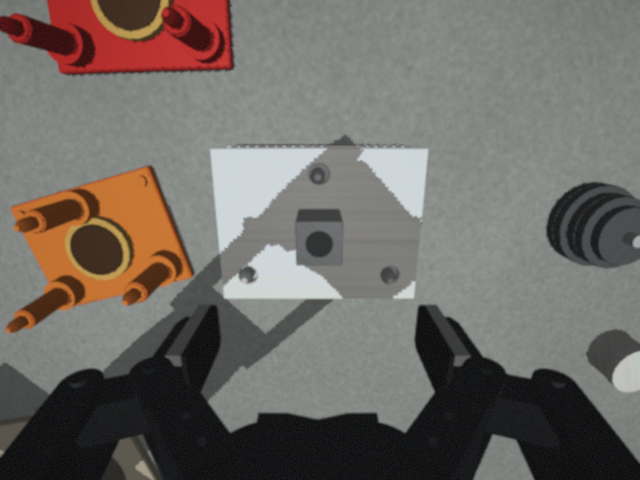

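View pics/s_finz.png

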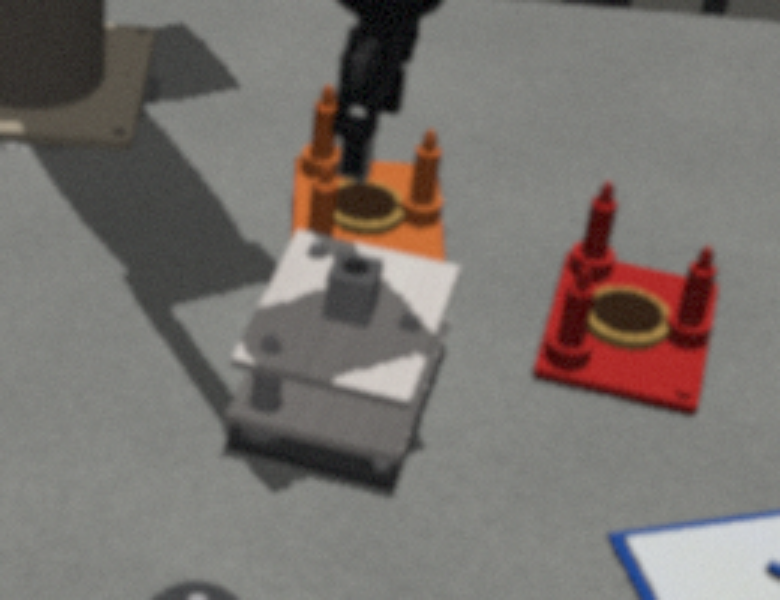

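View pics/s_fin.png

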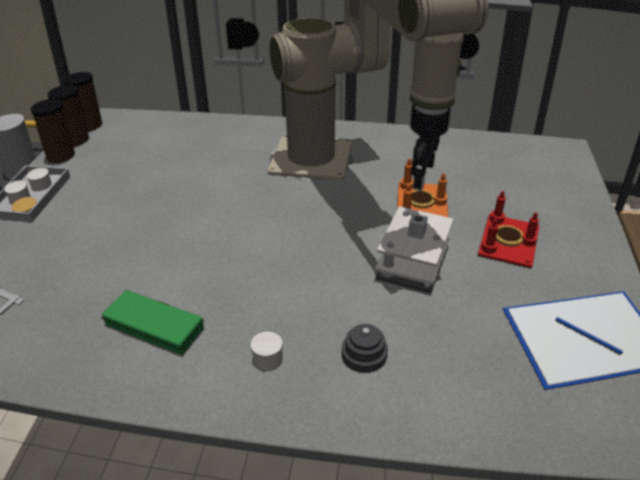

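The holes sit at (248,275), (390,275) and (319,174), within 2 px of the prediction, with pins in all three. Contact came at exactly the expected height, and the bystanders look unmoved. Handing in.

```bash
python3 - <<'E'
from cell import env
env.finish_job(); print(env.current_t())
E
```

```text
the job is handed in; nothing more can be done
the job is handed in; nothing more can be done
```

The cell is closed up. The cover plate is on the standoffs, the load plate is on the shoulders above it, and both are released. I handed the job in at about 25 s of the 64 s allowed; no verdict was reported.

- **Lowering:** I lowered each plate by hand under a force guard and felt no contact before it seated. The cover touched at a tool height of 62.2 mm, about 1 mm below the 63.2 mm I expected. The load plate touched at 112.6 mm, as expected.
- **Last pictures:** After release, the wrist view shows all three pins in the load plate's holes, within about 2 px (under 2 mm) of the predicted spots. The plates look flat, the gripper is clear, and the weights, case and tin look unmoved.
- **Disagreements:** My first rough fit of the cell from the top camera was 6–7 mm away from the wrist-camera fit. I used the wrist fit because its own two measurements, post tips and standoffs, agreed with each other. The detector missed the cover plate, so I read both plates' holes and the posts off the pictures by eye.

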